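Seat the lens barrel in the V-block and hold it down

TASK

The lens barrel of the juice refractometer is to be bonded: pick it up from the table and lay it, without dropping it, along the V-block, narrow nose away from the end stop and broad end slid back against the stop. Press it down into the V with roughly 10 N so that it bears on both V faces, and finish while still holding it pressed there: do not let go. Leave the cup, the dropper bottle and the marker where they are.

Things in the scene. Friction and masses are not known exactly. Their poses are not given: they have to be found in the camera images.
- barrel: loose bare-metal lens barrel lying on the table, about 0.15 kg: tube 32 mm in diameter, 104 mm long, with a narrower nose (22 mm diameter, 16 mm long) on one end. Origin on its axis at mid-tube (16 mm above the table as it lies); x along the barrel from the nose towards the broad end; it can roll, so y and z may point anywhere round x
- nose (a point): centre of the flat tip of the barrel's narrow nose, 68 mm from the barrel's origin along its -x axis
- vblock: fixed steel V-block: base plate 124 x 76 mm, 12 mm thick; on it two 90-degree V saddles in line along x, each 24 mm long, 60 mm wide, top 50 mm above the table, with a 52 mm open gap between them for the fingers. Upright end stop (44 mm wide, top 64 mm above the table) at the +x end, its face 52 mm from the origin. Origin on the table under the middle of the gap; z up
- v_seat (a point): point fixed to the V-block, 50 mm above its origin, same axes: where the barrel's origin lies when the barrel rests on both faces of both saddles with its broad end touching the stop. The barrel's x axis then points along this x axis (towards the stop)
- v_left: the two V faces on the V-block's +y side (one on each saddle), sloping at 45 degrees; rigid part of the V-block, origin and axes as the V-block's
- v_right: the two V faces on the V-block's -y side, sloping at 45 degrees; rigid part of the V-block, origin and axes as the V-block's
- steel_cup: bystander: open steel measuring cup, 65 mm wide, 66 mm tall, origin at the centre of its underside
- dropper: bystander: small white dropper bottle with a black tip, 21 mm wide, 66 mm tall, origin at the centre of its underside
- marker: bystander: felt marker lying on the table, 140 mm long (along its y axis), 14 mm thick, origin at the middle of its underside
- lever_capper: obstacle, not used: green bench capping press fixed to the table at the robot's right, 210 x 110 mm foot, its lever reaching 334 mm above the table; pass above or round it. Origin at the foot, on the table
Mind the look-alikes: they are no part of the job. Of the things like the barrel, leave any that is turquoise; of the rest the larger one is meant.

How it is judged:
By the outcome, as a careful person would: the job done as asked, in the order asked, and still so for the second after the job is handed in, while the arm keeps its last pose, push and grip.
It also fails if it takes over 48 s, if anything falls off the work surface, if the arm or the gripper's body presses on something with over 40 N, if the wrist force passes 120 N, or if a joint passes its speed limit or range.

ROBOT

A 7-joint arm with a two-finger parallel gripper is mounted at the origin on a cart in front of the work surface, level with it; the furniture and walls round the work are solid. World frame = base frame: x ahead of the robot, y to its left, z up, the work surface at z = 0. Lengths are in m, angles in rad, forces in N, time in s.
With the tool pointing down it reaches from about 0.35 to 0.9 m from the base axis. Payload 8.1 kg.
Tool frame: the origin (TCP) lies on the front face of the gripper's body, between the roots of the fingers; the fingertips stand 73 mm ahead of it and the grasp point (between the pads) lies 54 mm ahead of it; z points along the fingers, y is the line along which they close (so a half turn about z gives the same grasp; the last joint's range is limited). The gripper opens to 85 mm and grips with 20 to 120 N. Pads are 22 mm wide; open, the fingers measure 114 mm over their backs; the gripper's body (76 mm by 85 mm) begins 54 mm behind the grasp point. The pads swing forward as they close: fully open they stand 13 mm farther back than shut.
Start: joints at [-1.269, 0.434, 0.025, 1.573, -0.012, 1.134, -0.075], TCP at [0.246, 0.574, 0.304] pointing down, gripper open.
Joint ranges: [-2.62, 2.62], [-0.44, 2.09], [-1.27, 1.32], [0.08, 2.57], [-1.32, 4.46], [0.12, 2], [-2.74, 2.74]. Speed limits (rad/s): [2.22, 2.22, 3.01, 3.01, 3.14, 3.14, 3.14].

INTERFACE

Orientations are given as a unit quaternion [w, x, y, z].
In Python, from plant import r gives the robot as it stands.
- The arm moves only by the tool arm_command, never from a script. Its argument "increments" is a list of rows, each a list of 2 entries, a list of its own where there are three numbers: the shift along the tool's x, y, z scaled (see below), then the turn, a rotation vector about the tool's x, y, z scaled (see below). A call has 1 to 20 rows; each row is the pose to reach, as a shift and turn from the pose commanded when the call began, along the tool's axes at that moment; what a row does not reach only later rows make up. The controller multiplies each number of a shift by 0.1 m and each number of a turn by 90 degrees. A row lasts 1/10 s, in which the tool goes at most 50 mm and 8.59 degrees, less where a joint would pass 70% of its speed; a pose out of reach is approached as far as the arm can. A call with a number of a shift or a turn outside -1 to 1 is refused whole. A call with a gripper value outside its range is refused whole. "fingers" is the opening, from -1 (shut) to 1 (fully open), set as the call begins (left out, the last holds). The fingers move at their own pace and stop on an object; "force" is the grip in N (left out, the last holds). Time passes only in rows, so rows that repeat a pose let the fingers close. It gives the time, the measured TCP pose, the force, the opening and the grip force at its end, in the units of the state.
- r.get_obs(): the state, without advancing time (a new reading comes with each control period).
- r.camera(name): name is "scene" or "top" or "wrist"; returns (picture, depth): 384x512x3 uint8, red, green, blue; 384x512 float32, m along the optical axis (not along the pixel's ray), 0 where there is no reading.
- r.camera_params(name): a dict with "intrinsics" (3x3 intrinsics, pixels), "camera_from_world" (4x4, takes a point from world to camera coordinates). Camera axes: x right, y down, z forward; pixel columns grow to the right and rows downward; lengths in m; the calibration is good to about 2 mm. A picture is of the moment at which its call begins: read the wrist's pose just before it. camera_params takes no time and is no camera call; for the wrist camera it gives the pose at the moment of the call.
- r.hand_in(): hands the job in; it is judged then, once.
The state is a dict: "t": time; "joint_positions": joint angles; "joint_vel": joint speeds; "tau": joint torques, N m; "position": TCP position; "ee_rot": TCP orientation; "force": force on the tool from outside, world axes, zero at the start; "ft_torque": the same for the moment, N m; "opening": opening from 0.0 (shut) to 1.0 (fully open); "grip_force": force on a finger pad.
Only numpy, scipy, OpenCV 4.12 (cv2) and the standard library are available. Lean on these libraries where they do the work, as an engineer would, in place of code of your own. Each camera call takes 0.05 s, during which the arm holds its last target. There are 200 camera calls.

## Working session

There is one attempt and no reset: what is moved stays moved. The work goes in short steps, Python scripts to look and compute and a tool call to move; the robot and the scene stay as the last step left them, time stands still between calls to the robot, and variables do not carry over. Pictures are saved under pics/ and viewed, at most 10 in all, crops included, and the job is handed in when it is done.

Besides the shell and the picture viewer there is one more tool, called after ">>>" as name(argument=value, ...) on one line, values as JSON. arm_command: Moves the arm, as the interface text tells. Its arguments: {"type":"object","properties":{"increments":{"type":"array","items":{"type":"array"}},"fingers":{"type":"number"},"force":{"type":"number"}},"required":["increments"]}

```bash
mkdir -p pics && ls
python3 - <<'E'
from plant import r
import cv2,numpy as np
o=r.get_obs();print({k:np.round(v,3) for k,v in o.items()})
for n in("scene","top"):
    p,d=r.camera(n);cv2.imwrite(f"pics/{n}0.png",p[:,:,::-1]);np.save(f"{n}0.npy",d);c=r.camera_params(n);print(n,np.round(c["intrinsics"],1).tolist(),np.round(c["camera_from_world"],3).tolist())
a=cv2.imread("pics/scene0.png");b=cv2.imread("pics/top0.png")
cv2.imwrite("pics/both0.png",cv2.resize(np.vstack([a,b]),(400*1,600)))
E
```

```text
pics
{'t': np.float64(0.0), 'joint_positions': array([-1.269,  0.435,  0.025,  1.574, -0.012,  1.134, -0.075]), 'joint_vel': array([ 0.001, -0.002,  0.   ,  0.002,  0.001, -0.001, -0.   ]), 'tau': array([ 0.0000e+00, -6.7047e+01,  1.0260e+00, -3.1621e+01,  1.6000e-02,
        1.3000e-02, -0.0000e+00]), 'position': array([0.246, 0.574, 0.303]), 'ee_rot': array([-0.   ,  0.201,  0.98 , -0.001]), 'force': array([-0.014, -0.913, -0.524]), 'ft_torque': array([-0.018,  0.006, -0.037]), 'grip_force': np.float64(0.0), 'opening': np.float64(1.001)}
scene [[409.7, 0.0, 257.5], [0.0, 409.7, 189.8], [0.0, 0.0, 1.0]] [[0.705, -0.709, -0.0, -0.382], [-0.518, -0.515, -0.683, 0.333], [0.484, 0.482, -0.731, 0.912], [0.0, 0.0, 0.0, 1.0]]
top [[478.3, 0.0, 253.2], [0.0, 478.3, 191.2], [0.0, 0.0, 1.0]] [[0.002, -1.0, 0.009, 0.004], [-0.984, -0.003, -0.179, 0.551], [0.179, -0.009, -0.984, 1.112], [0.0, 0.0, 0.0, 1.0]]
```

View pics/top0.png

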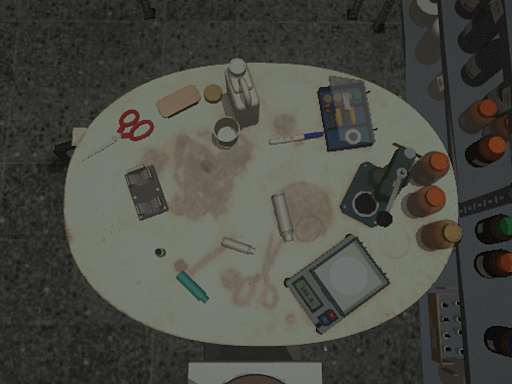

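View pics/scene0.png

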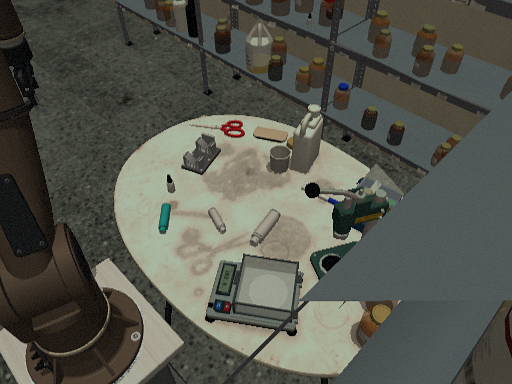

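In the top view there are three barrel-like things: the large metal one at (283,218), a small metal one at (238,245) and a turquoise one at (192,287). The large metal one fits, because turquoise is excluded and it is the larger of the other two. The V-block is at (146,193). I'll confirm this in an enlarged crop and measure it.

```bash
cat > h.py <<'E'
import numpy as np,cv2
from plant import r
def cloud(name,d):
    c=r.camera_params(name);K=c["intrinsics"];T=np.linalg.inv(c["camera_from_world"])
    v,u=np.mgrid[:d.shape[0],:d.shape[1]]
    P=np.stack([(u-K[0,2])/K[0,0]*d,(v-K[1,2])/K[1,1]*d,d],-1)
    return P@T[:3,:3].T+T[:3,3]
E
python3 - <<'E'
from h import *
d=np.load("top0.npy");P=cloud("top",d);z=P[...,2]
m=((z>.007)&(d>0)).astype(np.uint8)
n,l,s,c=cv2.connectedComponentsWithStats(m)
for i in range(1,n):
    if s[i,4]>25:
        q=P[l==i]
        if 60<c[i,0]<460 and 50<c[i,1]<350:
            rc=cv2.minAreaRect((q[:,:2]*1000).astype(np.float32));print(i,c[i].round(),s[i,4],np.round(rc[0]),np.round(rc[1]),round(rc[2],1),"ztop",np.percentile(q[:,2],98).round(3))
print("table z",np.median(z[240:270,150:170]))
a=cv2.imread("pics/top0.png")
A=cv2.resize(a[180:310,170:320],None,fx=3.4,fy=3.4,interpolation=2);B=cv2.resize(a[155:230,110:180],None,fx=4,fy=4,interpolation=2)
o=np.zeros((442,790,3),np.uint8);o[:A.shape[0],:A.shape[1]]=A;o[:B.shape[0],A.shape[1]:A.shape[1]+B.shape[1]]=B
cv2.imwrite("pics/crop1.png",cv2.convertScaleAbs(o,alpha=1.4))
E
```

```text
2 [239. 100.] 2096 [749.  42.] [ 98. 170.] 74.4 ztop 0.193
4 [348. 113.] 2968 [ 753. -235.] [168. 127.] 7.5 ztop 0.102
5 [178. 101.] 598 [795. 200.] [ 55. 114.] 27.9 ztop 0.013
6 [213.  93.] 266 [816. 110.] [45. 46.] 41.5 ztop 0.022
10 [127. 120.] 159 [745. 334.] [39. 69.] 34.1 ztop 0.015
13 [139. 131.] 207 [713. 300.] [44. 85.] 37.7 ztop 0.014
22 [297. 138.] 269 [ 699. -106.] [ 14. 140.] 9.7 ztop 0.018
34 [396. 187.] 5412 [ 543. -337.] [193. 254.] 5.3 ztop 0.328
45 [146. 191.] 1541 [555. 274.] [125.  76.] 20.5 ztop 0.063
48 [283. 216.] 605 [492. -69.] [121.  32.] 13.2 ztop 0.034
54 [442. 235.] 1011 [ 445. -444.] [66. 66.] 85.1 ztop 0.12
56 [337. 283.] 5514 [ 331. -197.] [156. 210.] 35.2 ztop 0.088
58 [237. 246.] 301 [421.  42.] [83. 22.] 71.8 ztop 0.026
60 [160. 252.] 78 [404. 230.] [18. 20.] 55.9 ztop 0.067
63 [192. 287.] 388 [322. 151.] [94. 25.] 47.3 ztop 0.028
table z -5.454425214501679e-05
```

View pics/crop1.png

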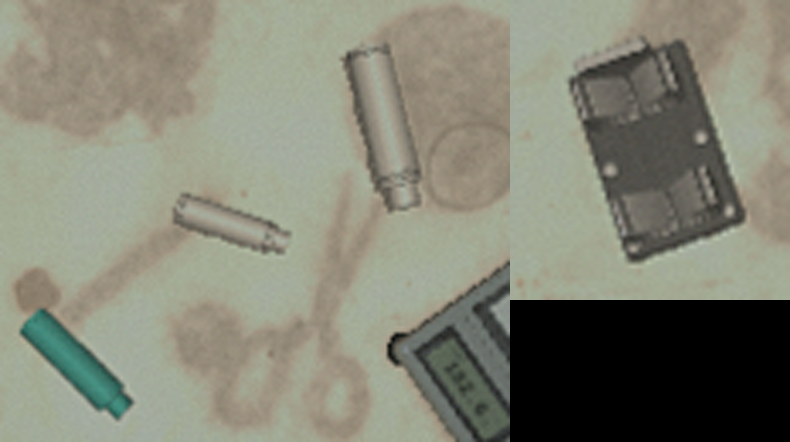

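The crop confirms the target: the large bare-metal barrel measures 121×32 mm at top-view pixel (283,216). Its nose points towards the robot (bottom right of the crop) and its yaw is about 13°. The V-block's stop is at its far end, top left in the crop at about (613,50), with yaw about 20.5°. I'll move towards the barrel at height.

>>> arm_command(increments=[[[-0.97,-0.98,0.0],[0,0,0]],[[-0.97,-0.98,0.0],[0,0,0]],[[-0.97,-0.98,0.0],[0,0,0]]], fingers=1, force=70)

```text
t: 0.4
position: [0.2977, 0.4433, 0.3034]
ee_rot: [0.0, 0.202, 0.979, -0.001]
force: [0.7, -0.3, 1.3]
opening: 1.001
grip_force: 0.0
```

Behaves as expected. The next hops use the same direction.

>>> arm_command(increments=[[[-0.97,-0.98,0.0],[0,0,0]],[[-0.97,-0.98,0.0],[0,0,0]],[[-0.97,-0.98,0.0],[0,0,0]]])

```text
t: 0.7
position: [0.348, 0.3147, 0.3037]
ee_rot: [0.0, 0.202, 0.979, -0.0]
force: [0.5, -0.2, -0.5]
opening: 0.997
grip_force: 0.0
```

>>> arm_command(increments=[[[-0.97,-0.98,0.0],[0,0,0]],[[-0.97,-0.98,0.0],[0,0,0]],[[-0.97,-0.98,0.0],[0,0,0]]])

```text
t: 1.0
position: [0.3983, 0.1865, 0.3039]
ee_rot: [0.0, 0.202, 0.979, -0.0]
force: [0.9, 0.5, -0.2]
opening: 1.002
grip_force: 0.0
```

>>> arm_command(increments=[[[-0.97,-0.98,0.4],[0,0,0]],[[-0.97,-0.98,0.4],[0,0,0]],[[-0.97,-0.98,0.4],[0,0,0]]])

```text
t: 1.3
position: [0.4486, 0.0589, 0.2634]
ee_rot: [0.0, 0.201, 0.98, -0.0]
force: [0.9, 0.7, -0.5]
opening: 1.001
grip_force: 0.0
```

>>> arm_command(increments=[[[-0.97,-0.98,0.4],[0,0,-0.405]],[[-0.97,-0.98,0.4],[0,0,-0.405]],[[-0.97,-0.98,0.4],[0,0,-0.405]],[[-0.97,-0.98,0.4],[0,0,-0.405]],[[-0.97,-0.98,0.4],[0,0,-0.405]],[[-0.97,-0.98,0.4],[0,0,-0.405]],[[-0.97,-0.98,0.4],[0,0,-0.405]],[[-0.97,-0.98,0.4],[0,0,-0.405]]])

```text
t: 2.1
position: [0.4989, -0.0663, 0.224]
ee_rot: [0.0, -0.115, 0.993, 0.0]
force: [0.1, 0.1, -0.1]
opening: 0.998
grip_force: 0.0
```

Run:
```python
from h import *
o=r.get_obs();p,d=r.camera("wrist");cv2.imwrite("pics/wrist1.png",p[:,:,::-1])
P=cloud("wrist",d);z=P[...,2]
m=((z>.007)&(z<.045)&(d>.1)).astype(np.uint8)
n,l,s,c=cv2.connectedComponentsWithStats(m)
for i in range(1,n):
    if s[i,4]>300:
        q=P[l==i];rc=cv2.minAreaRect((q[:,:2]*1000).astype(np.float32));print(c[i].round(),s[i,4],np.round(rc[0],1),np.round(rc[1],1),round(rc[2],1),np.percentile(q[:,2],98).round(4))
print(np.round(o["position"],4),np.round(o["ee_rot"],4), "min depth",np.percentile(d[d>0],[0,1,5]), d.min())
near=(d>0)&(d<.13); print(near.sum(), P[near].min(0) if near.any() else 0,)
```

```text
[152.  39.] 5171 [ 399.6 -169.7] [ 16.9 183.6] 33.1 0.0437
[ 41. 171.] 12026 [ 555.  -289.4] [107.1 148.7] 62.0 0.0307
[392. 125.] 2257 [423.4  40. ] [84.8 22.5] 71.8 0.023
[256. 171.] 3976 [494.9 -71.4] [120.5  31.4] 13.8 0.0323
[508. 296.] 354 [564.4 234.1] [92.6  7.7] 25.3 0.0126
[ 41. 295.] 1572 [ 677.8 -262.5] [31.7 92.5] 29.0 0.0359
[200. 329.] 773 [696.9 -88.8] [ 14.2 100.2] 9.4 0.0144
[ 88. 373.] 779 [ 786.  -214.8] [35.7 63.8] 49.0 0.0324
[ 0.4989 -0.0663  0.224 ] [ 1.000e-04 -1.146e-01  9.934e-01  1.000e-04] min depth [0.0595674  0.06559101 0.07515327] 0.0
37429 [ 0.4692295  -0.14320528  0.17794578]
```

View pics/wrist1.png

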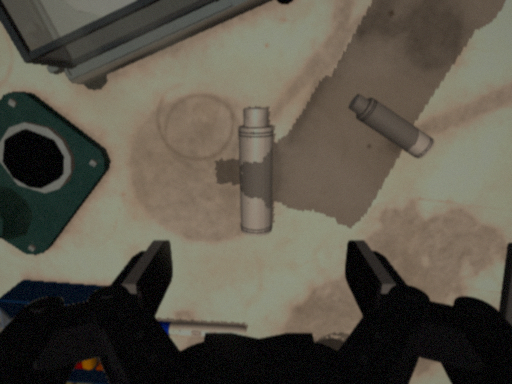

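The wrist view shows the large barrel at (256,171), with its nose at the top (256,115), towards the robot, and centred between the open fingers. It measures 120×31 mm with yaw 13.8°. Next I'll descend and check fingertip height from the depth image.

>>> arm_command(increments=[[[-0.02,-0.03,0.5],[0,0,0]],[[-0.02,-0.03,1.0],[0,0,0]],[[-0.02,-0.03,1.0],[0,0,0]],[[-0.02,-0.03,1.0],[0,0,0]]])

```text
t: 2.55
position: [0.5012, -0.0691, 0.1242]
ee_rot: [-0.001, -0.115, 0.993, 0.0]
force: [-0.0, 0.2, 1.5]
opening: 1.004
grip_force: 0.0
```

Run:
```python
from h import *
o=r.get_obs();p,d=r.camera("wrist");P=cloud("wrist",d)
zt=o["position"][2]
R=np.array([[-.974,-.2277],[-.2277,.974]]) # rows tool x,y
q=(P[...,:2]-o["position"][:2])@R.T
m=(d>0)&(abs(q[...,0])<.02)&(abs(q[...,1])>.03)&(abs(q[...,1])<.06)&(P[...,2]>.025)
h=zt-P[...,2][m];print(o["position"],m.sum(),"tips ahead",np.percentile(h,[90,98,100]))
b=(d>0)&(P[...,2]>.02)&(P[...,2]<.04)&(abs(q[...,1])<.028)&(abs(q[...,0])<.11)
print("barrel x range",np.percentile(q[...,0][b],[1,99]),"y",np.percentile(q[...,1][b],[2,98]),b.sum())
```

```text
[ 0.50121767 -0.06911926  0.12424747] 17176 tips ahead [0.04098274 0.05264309 0.05912011]
barrel x range [-0.05273864  0.06439626] y [-0.0159315   0.01345281] 8787
```

>>> arm_command(increments=[[[0.0,-0.01,0.25],[0,0,0]],[[0.0,-0.01,0.48],[0,0,0]],[[0.0,-0.01,0.48],[0,0,0]],[[0.0,-0.01,0.48],[0,0,0]]])

```text
t: 3.0
position: [0.5029, -0.0704, 0.078]
ee_rot: [0.001, -0.115, 0.993, -0.0]
force: [0.1, -0.6, 0.2]
opening: 1.001
grip_force: 0.0
```

>>> arm_command(increments=[[[0,0,0],[0,0,0]],[[0,0,0],[0,0,0]],[[0,0,0],[0,0,0]],[[0,0,0],[0,0,0]],[[0,0,0],[0,0,0]],[[0,0,0],[0,0,0]],[[0,0,0],[0,0,0]],[[0,0,0],[0,0,0]],[[0,0,0],[0,0,0]],[[0,0,0],[0,0,0]]], fingers=-1, force=70)

```text
t: 4.0
position: [0.5021, -0.0703, 0.0767]
ee_rot: [0.0, -0.115, 0.993, 0.0]
force: [-2.2, -0.0, 11.6]
opening: 0.346
grip_force: 68.3
```

>>> arm_command(increments=[[[0,0,-0.05],[0,0,0]],[[0,0,-0.15],[0,0,0]],[[0,0,-0.3],[0,0,0]],[[0,0,-0.3],[0,0,0]],[[0,0,-0.3],[0,0,0]]])

```text
t: 4.5
position: [0.502, -0.0703, 0.1062]
ee_rot: [0.0, -0.115, 0.993, -0.0]
force: [-0.1, -0.1, -1.8]
opening: 0.354
grip_force: 69.3
```

Run:
```python
from h import *
o=r.get_obs();p,d=r.camera("wrist");P=cloud("wrist",d);cv2.imwrite("pics/wrist2.png",p[:,:,::-1])
print({k:np.round(o[k],3) for k in("position","force","ft_torque","opening","grip_force")})
p0=o["position"];q=(P[...,:2]-p0[:2])@np.array([[-.974,-.2277],[-.2277,.974]]).T
b=(d>0)&(P[...,2]>.035)&(abs(q[...,1])<.006)
for a in np.arange(-.06,.08,.01):
    k=b&(abs(q[...,0]-a)<.003)
    if k.sum()>5: print(round(a,3),k.sum(),np.median(P[...,2][k]).round(4))
```

```text
{'position': array([ 0.502, -0.07 ,  0.106]), 'force': array([-0.107, -0.097, -1.762]), 'ft_torque': array([-0.047,  0.034,  0.01 ]), 'opening': np.float64(0.354), 'grip_force': np.float64(69.255)}
-0.03 247 0.06
-0.02 274 0.0602
-0.01 284 0.0602
0.0 294 0.0601
0.01 2577 0.1151
0.02 359 0.0602
0.03 396 0.0602
0.04 402 0.0602
0.05 517 0.0594
0.06 427 0.055
0.07 131 0.0513
```

View pics/wrist2.png

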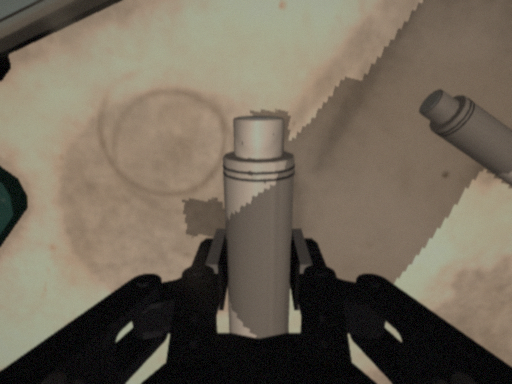

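The barrel is held level: tip at (258,118), shoulder at (258,160), pads on either side at mid-tube. The axis is 62 mm ahead of the TCP. Now I'll refine the V-block pose from the V faces, using the saved top depth.

Run:
```python
from h import *
from scipy.optimize import least_squares
P=cloud("top",np.load("top0.npy"))[145:235,110:185].reshape(-1,3)
c=np.array([.555,.274]);a=np.deg2rad(20.5)
R=np.array([[np.cos(a),np.sin(a)],[-np.sin(a),np.cos(a)]])
q=(P[:,:2]-c)@R.T;z=P[:,2]
for n,lo,hi in(("near",-.047,-.029),("far",.029,.047)):
    m=(q[:,0]>lo)&(q[:,0]<hi)&(abs(q[:,1])<.02)&(z>.02)&(z<.056)
    s=least_squares(lambda v:abs(q[m,1]-v[0])+v[1]-z[m],[0,.03],loss="soft_l1",f_scale=.002).x
    print(n,m.sum(),s.round(4))
b=np.c_[q,z]
st=(z>.057)&(z<.07);print("stop top",st.sum(),np.percentile(q[st],[3,50,97],axis=0).round(4))
sd=(z>.046)&(z<.053);print("saddle top x",np.sort(q[sd,0])[::max(1,sd.sum()//12)].round(3))
pl=(z>.008)&(z<.016);print("plate",np.percentile(q[pl],[1,99],axis=0).round(4))
```

```text
near 110 [-0.0003  0.0266]
far 104 [0.0002 0.027 ]
stop top 67 [[ 0.0478 -0.0195]
 [ 0.0515 -0.0007]
 [ 0.0558  0.0204]]
saddle top x [-0.054 -0.05  -0.046 -0.042 -0.038 -0.033  0.024  0.028  0.033  0.038
  0.042  0.047]
plate [[-0.0616 -0.0379]
 [ 0.0604  0.0373]]
```

>>> arm_command(increments=[[[-0.05,0.2,-0.25],[0,0,0]],[[-0.15,0.4,-0.54],[0,0,0]],[[-0.3,0.8,-0.54],[0,0,0]]])

```text
t: 4.85
position: [0.5143, 0.0123, 0.1625]
ee_rot: [0.002, -0.113, 0.994, -0.001]
force: [2.0, -0.2, -2.4]
opening: 0.351
grip_force: 69.5
```

>>> arm_command(increments=[[[-0.15,0.4,0],[0,0,0]],[[-0.3,0.8,0],[0,0,0]]])

```text
t: 5.05
position: [0.5233, 0.1006, 0.1596]
ee_rot: [-0.0, -0.115, 0.993, -0.0]
force: [0.5, 0.3, -1.6]
opening: 0.351
grip_force: 69.5
```

>>> arm_command(increments=[[[-0.15,0.4,0],[0,0,0]],[[-0.3,0.8,0],[0,0,0]]])

```text
t: 5.25
position: [0.534, 0.1855, 0.1592]
ee_rot: [-0.001, -0.115, 0.993, -0.0]
force: [0.7, -1.4, -0.6]
opening: 0.35
grip_force: 69.5
```

>>> arm_command(increments=[[[-0.15,0.4,0],[0,0,-0.04]],[[-0.3,0.7,0],[0,0,-0.085]],[[-0.3,0.82,0],[0,0,-0.085]],[[-0.3,0.82,0],[0,0,-0.085]],[[-0.3,0.82,0],[0,0,-0.085]],[[-0.3,0.82,0],[0,0,-0.085]]])

```text
t: 5.85
position: [0.5449, 0.2682, 0.1597]
ee_rot: [-0.0, -0.18, 0.984, -0.001]
force: [-0.8, -1.0, -1.7]
opening: 0.347
grip_force: 69.5
```

Run:
```python
from h import *
o=r.get_obs();p,d=r.camera("wrist");s,_=r.camera("scene");t,_=r.camera("top")
A=cv2.resize(s[110:200,150:260,::-1],(396,324));B=cv2.resize(t[150:240,100:190,::-1],(324,324));C=cv2.resize(p[:,:,::-1],(360,270))
out=np.zeros((600,730,3),np.uint8);out[:324,:396]=A;out[:324,400:724]=B;out[328:598,:360]=C;cv2.imwrite("pics/over.png",cv2.convertScaleAbs(out,alpha=1.4))
x,y=o["ee_rot"][1:3];print({k:np.round(o[k],4) for k in("position","ee_rot","force","ft_torque","t")}, "yaw y",np.degrees(np.arctan2(1-2*x*x,2*x*y)))
e=o["position"][:2]-[.5531,.2733];a=np.deg2rad(20.8);print("TCP in v frame",e@[np.cos(a),np.sin(a)],e@[-np.sin(a),np.cos(a)])
```

```text
{'position': array([0.5449, 0.2682, 0.1597]), 'ee_rot': array([-3.000e-04, -1.799e-01,  9.837e-01, -6.000e-04]), 'force': array([-0.8085, -0.9947, -1.6725]), 'ft_torque': array([-0.013 , -0.0347, -0.0393]), 't': np.float64(5.85)} yaw y 110.7283156127151
TCP in v frame -0.009432907135457986 -0.0018265943611090471
```

View pics/over.png

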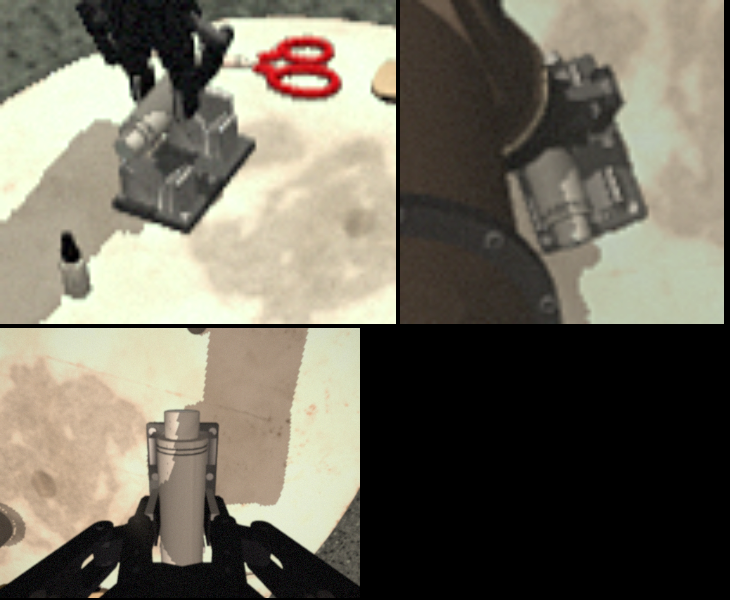

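The scene crop shows the barrel above the V with its nose away from the stop. The wrist crop shows the block's edges at about x=147 and 217, symmetric about the barrel at x=182. One numeric check of the lateral offset from wrist depth before lowering.

Run:
```python
from h import *
o=r.get_obs();p,d=r.camera("wrist");P=cloud("wrist",d);a=np.deg2rad(20.73)
q=(P[...,:2]-o["position"][:2])@np.array([[np.cos(a),np.sin(a)],[-np.sin(a),np.cos(a)]]).T
z=P[...,2];ok=(d>.1)
def edges(m,lo,hi,st=.004):
    L=[]
    for x in np.arange(lo,hi,st):
        k=m&(abs(q[...,0]-x)<st/2)
        if k.sum()>8: L.append((x,*np.percentile(q[...,1][k],[1,99])))
    return np.array(L)
pl=edges(ok&(z>.007)&(z<.016)&(abs(q[...,1])<.045),-.06,-.03);print("plate\n",pl.round(4))
sa=edges(ok&(z>.046)&(z<.053)&(abs(q[...,1])<.04),-.06,-.015);print("saddle top\n",sa.round(4))
ba=edges(ok&(z>.095)&(z<.12)&(abs(q[...,1])<.02),-.08,-.03);print("barrel\n",ba.round(4))
m=ok&(z>.046)&(z<.053)&(abs(q[...,1])<.04)&(q[...,0]<-.01);print("saddle x",np.percentile(q[...,0][m],[1,99]).round(4))
m=ok&(z>.007)&(z<.016)&(abs(q[...,1])<.045);print("plate xmin",np.percentile(q[...,0][m],1).round(4))
m=ok&(z>.09)&(abs(q[...,1])<.02);print("barrel xmin",np.percentile(q[...,0][m],.2).round(4))
```

```text
plate
 [[-0.048  -0.0386  0.0355]
 [-0.044  -0.0387  0.0359]
 [-0.04   -0.0393  0.036 ]
 [-0.036  -0.0391  0.0365]
 [-0.032  -0.0388  0.0358]]
saddle top
 [[-0.04   -0.0311  0.0281]
 [-0.036  -0.0312  0.0284]
 [-0.032  -0.0314  0.0285]
 [-0.028  -0.0309  0.028 ]
 [-0.024  -0.0312  0.0282]
 [-0.02   -0.0314  0.0285]
 [-0.016  -0.0314  0.0278]]
barrel
 [[-0.068  -0.0115  0.0087]
 [-0.064  -0.0121  0.0092]
 [-0.06   -0.0117  0.0094]
 [-0.056  -0.0118  0.0095]
 [-0.052  -0.0156  0.0133]
 [-0.048  -0.0165  0.0137]
 [-0.044  -0.0167  0.0138]
 [-0.04   -0.0165  0.0139]
 [-0.036  -0.0165  0.0136]
 [-0.032  -0.0166  0.0137]]
saddle x [-0.0406 -0.0167]
plate xmin -0.1329
barrel xmin -0.0674
```

The barrel is laterally aligned with the saddles to 0.1 mm and sits about 10.4 mm short of the seat. Lowering.

>>> arm_command(increments=[[[0,0,0.15],[0,0,0]],[[0,0,0.3],[0,0,0]],[[0,0,0.4],[0,0,0]],[[0,0,0.44],[0,0,0]],[[0,0,0.44],[0,0,0]],[[0,0,0.44],[0,0,0]]])

```text
t: 6.65
position: [0.545, 0.2706, 0.1161]
ee_rot: [0.0, -0.181, 0.983, 0.0]
force: [-0.0, 0.8, -1.2]
opening: 0.349
grip_force: 69.5
```

>>> arm_command(increments=[[[0,0,0.01],[0,0,0]],[[0,0,0.02],[0,0,0]],[[0,0,0.03],[0,0,0]],[[0,0,0.03],[0,0,0]],[[0,0,0.03],[0,0,0]],[[0,0,0.03],[0,0,0]]])

```text
t: 7.25
position: [0.5449, 0.2706, 0.113]
ee_rot: [0.0, -0.181, 0.983, 0.0]
force: [0.5, 0.3, -1.5]
opening: 0.349
grip_force: 69.5
```

>>> arm_command(increments=[[[0,0,0.005],[0,0,0]],[[0,0,0.01],[0,0,0]],[[0,0,0.01],[0,0,0]],[[0,0,0.01],[0,0,0]],[[0,0,0.01],[0,0,0]]])

```text
t: 7.75
position: [0.5451, 0.2703, 0.1122]
ee_rot: [0.0, -0.181, 0.983, -0.0]
force: [-0.8, -1.6, 6.4]
opening: 0.347
grip_force: 70.2
```

Contact at the expected height. I'll ease off slightly and slide towards the stop.

>>> arm_command(increments=[[[0,0,-0.005],[0,0,0]],[[-0.02,0,-0.005],[0,0,0]],[[-0.04,0,-0.005],[0,0,0]],[[-0.06,0,-0.005],[0,0,0]],[[-0.08,0,-0.005],[0,0,0]],[[-0.08,0,-0.005],[0,0,0]],[[-0.08,0,-0.005],[0,0,0]]])

```text
t: 8.45
position: [0.5524, 0.2729, 0.1122]
ee_rot: [-0.0, -0.181, 0.983, -0.0]
force: [-0.5, -4.7, 1.4]
opening: 0.349
grip_force: 69.7
```

>>> arm_command(increments=[[[-0.01,0,0],[0,0,0]],[[-0.015,0,0],[0,0,0]],[[-0.015,0,0],[0,0,0]],[[-0.015,0,0],[0,0,0]]])

```text
t: 8.85
position: [0.5528, 0.2731, 0.1122]
ee_rot: [-0.001, -0.181, 0.983, -0.0]
force: [-3.7, -7.0, 4.4]
opening: 0.349
grip_force: 70.0
```

>>> arm_command(increments=[[[-0.003,-0.004,0],[0,0,0]],[[-0.008,-0.008,0],[0,0,0]],[[-0.008,-0.008,0],[0,0,0]],[[-0.008,-0.008,0],[0,0,0]]])

```text
t: 9.25
position: [0.5529, 0.2731, 0.1121]
ee_rot: [-0.002, -0.182, 0.983, -0.0]
force: [-6.3, -5.8, 6.8]
opening: 0.348
grip_force: 70.2
```

Run:
```python
from h import *
o=r.get_obs();a=np.deg2rad(20.8);R=np.array([[np.cos(a),np.sin(a),0],[-np.sin(a),np.cos(a),0],[0,0,1]])
print("pos",o["position"].round(4),"F v-frame",(R@o["force"]).round(2),"M",(R@o["ft_torque"]).round(3))
p,d=r.camera("wrist");P=cloud("wrist",d)
q=(P-o["position"])@R.T;z=P[...,2];ok=d>.1
m=ok&(z>.046)&(z<.053)&(abs(q[...,1])<.035)&(abs(q[...,1])>.022)&(q[...,0]<-.01);print("saddle x",np.percentile(q[...,0][m],[1,99]).round(4))
m=ok&(z>.05)&(z<.075)&(abs(q[...,1])<.006)&(q[...,0]<-.01);print("barrel xmin",np.percentile(q[...,0][m],.2).round(4))
for x in np.arange(-.065,-.02,.01):
    k=m&(abs(q[...,0]-x)<.003);print(x.round(3),np.percentile(z[k],90).round(4) if k.any() else None)
s,_=r.camera("scene")
A=cv2.resize(s[110:200,150:260,::-1],(733,600),interpolation=cv2.INTER_CUBIC)
cv2.imwrite("pics/seat.png",cv2.convertScaleAbs(A,alpha=1.4))
```

```text
pos [0.5529 0.2731 0.1121] F v-frame [-7.92 -3.18  6.77] M [-0.594  1.673 -0.076]
saddle x [-0.0494 -0.0254]
barrel xmin -0.0678
-0.065 0.062
-0.055 0.0621
-0.045 0.0673
-0.035 0.0672
-0.025 0.0672
```

View pics/seat.png

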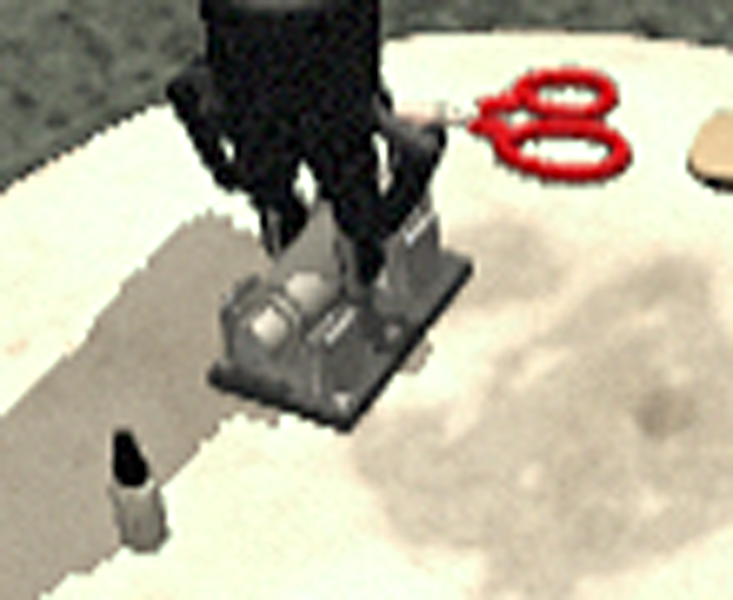

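The nose tip sits 18.4 mm beyond the saddle's edge (18 expected). Push against the stop rose to about 8 N with no further motion, so the broad end is on the stop, and the nose faces away. I'll centre the lateral force and press.

>>> arm_command(increments=[[[0,-0.006,0.002],[0,0,0]],[[0,-0.012,0.004],[0,0,0]],[[0,-0.012,0.004],[0,0,0]],[[0,-0.012,0.004],[0,0,0]],[[0,-0.012,0.004],[0,0,0]]])

```text
t: 9.85
position: [0.553, 0.2728, 0.112]
ee_rot: [-0.002, -0.182, 0.983, 0.0]
force: [-8.4, -4.0, 8.8]
opening: 0.35
grip_force: 70.5
```

```bash
cat >> h.py <<'E'
def stat():
    o=r.get_obs();a=np.deg2rad(20.8);R=np.array([[np.cos(a),np.sin(a),0],[-np.sin(a),np.cos(a),0],[0,0,1]])
    print("t",o["t"],"pos v",(R@(o["position"]-[.5531,.2733,0])).round(5),"F v",(R@o["force"]).round(2),"M v",(R@o["ft_torque"]).round(3),"grip",o["grip_force"].round(1),"q",o["ee_rot"].round(4))
E
python3 -c "from h import *;stat()"
```

```text
Traceback (most recent call last):
  File "h.py", line 10, in stat
    print("t",o["t"],"pos v",(R@(o["position"]-[.5531,.2733,0])).round(5),"F v",(R@o["force"]).round(2),"M v",(R@o["ft_torque"]).round(3),"grip",o["grip_force"].round(1),"q",o["ee_rot"].round(4))
                                                                                                                                                 ^^^^^^^^^^^^^^^^^^^^^
AttributeError: 'float' object has no attribute 'round'
```

>>> arm_command(increments=[[[0.005,-0.001,0],[0,-0.001,0]],[[0.01,-0.002,0],[0,-0.002,0]],[[0.01,-0.002,0],[0,-0.002,0]],[[0.01,-0.002,0],[0,-0.002,0]],[[0.01,-0.002,0],[0,-0.002,0]]])

```text
t: 10.35
position: [0.5527, 0.2728, 0.112]
ee_rot: [0.0, -0.182, 0.983, 0.001]
force: [-6.5, -2.3, 6.3]
opening: 0.351
grip_force: 70.4
```

```bash
sed -i 's/o\["grip_force"\].round(1)/o["grip_force"]/' h.py && python3 -c "from h import *;stat()"
```

```text
t 10.35 pos v [-0.00052 -0.00038  0.11201] F v [-6.92  0.14  6.3 ] M v [-0.023  1.356 -0.019] grip 70.38143634796143 q [ 3.000e-04 -1.821e-01  9.833e-01  8.000e-04]
```

>>> arm_command(increments=[[[0,0,0.003],[0,0,0]],[[0,0,0.006],[0,0,0]],[[0,0,0.006],[0,0,0]],[[0,0,0.006],[0,0,0]],[[0,0,0.006],[0,0,0]]])

```text
t: 10.85
position: [0.5528, 0.2727, 0.1119]
ee_rot: [0.0, -0.182, 0.983, 0.001]
force: [-8.0, -3.3, 12.2]
opening: 0.351
grip_force: 70.9
```

```bash
python3 -c "
from h import *
stat();p,d=r.camera('wrist');P=cloud('wrist',d);o=r.get_obs();a=np.deg2rad(20.8)
R=np.array([[np.cos(a),np.sin(a),0],[-np.sin(a),np.cos(a),0],[0,0,1]])
q=(P-o['position'])@R.T;z=P[...,2];ok=d>.08
for x in(-.047,-.041,-.035,-.029,-.023): k=ok&(abs(q[...,1]+.001)<.005)&(abs(q[...,0]-x)<.002)&(z<.075);print(x,np.median(np.sort(z[k])[-30:]).round(4))
k=ok&(abs(z-.05)<.003)&(abs(q[...,1])>.023)&(abs(q[...,1])<.032)&(q[...,0]<-.03);print('saddle top z',np.median(z[k]).round(4),'y',np.percentile(q[...,1][k],[1,99]).round(4))
k=ok&(z>.052)&(z<.075)&(abs(q[...,1])<.022)&(q[...,0]<-.03)&(q[...,0]>-.049);print('barrel y',np.percentile(q[...,1][k],[1,99]).round(4));stat()"
```

```text
t 10.85 pos v [-0.00052 -0.00041  0.11195] F v [-8.64 -0.27 12.19] M v [-0.049  1.767  0.077] grip 70.94776153564453 q [ 4.000e-04 -1.821e-01  9.833e-01  9.000e-04]
-0.047 0.0673
-0.041 0.0671
-0.035 0.067
-0.029 0.0671
-0.023 0.0672
saddle top z 0.0497 y [-0.0318  0.0274]
barrel y [-0.0169  0.0134]
t 10.9 pos v [-0.00056 -0.00042  0.11195] F v [-9.2   0.28 11.83] M v [-0.047  1.763  0.029] grip 70.94720721244812 q [ 4.000e-04 -1.820e-01  9.833e-01  9.000e-04]
```

```bash
python3 -c "
from h import *
from scipy.optimize import least_squares as L
Z=[];
for i in range(4): p,d=r.camera('wrist');Z.append(d)
d=np.mean(Z,0);d[(np.ptp(Z,0)>.01)]=0
P=cloud('wrist',d);o=r.get_obs();a=np.deg2rad(20.8)
R=np.array([[np.cos(a),np.sin(a),0],[-np.sin(a),np.cos(a),0],[0,0,1]])
q=(P-o['position'])@R.T;x,y,z=q[...,0],q[...,1],P[...,2]
for lo,hi in((-.048,-.028),(-.048,-.038),(-.034,-.026)):
  b=(d>.08)&(x>lo)&(x<hi)&(abs(y+.0018)<.011)&(z>.055)&(z<.072)
  f=L(lambda v:np.hypot(y[b]-v[0],z[b]-v[1])-.016,[0,.05],loss='soft_l1',f_scale=.0005);print('barrel axis y,z',f.x.round(5),b.sum(),'rms',np.std(f.fun).round(5))
for s in(-1,1):
  g=(d>.08)&(x>-.048)&(x<-.028)&(s*(y+.002)>.017)&(s*(y+.002)<.0222)&(z>.040)&(z<.0495);print(s,g.sum(),'face c=z-s*y',np.median(z[g]-s*y[g]).round(5))
  g=(d>.08)&(x>-.048)&(x<-.028)&(s*(y+.002)>.025)&(s*(y+.002)<.029)&(abs(z-.05)<.004);print('  top z',np.median(z[g]).round(5))
stat()"
```

```text
barrel axis y,z [-0.00149  0.05045] 2381 rms 0.0003
barrel axis y,z [-0.0015   0.05045] 1236 rms 0.00031
barrel axis y,z [-0.00148  0.05047] 897 rms 0.00029
-1 503 face c=z-s*y 0.0248
  top z 0.04985
1 468 face c=z-s*y 0.02971
  top z 0.04984
t 11.1 pos v [-0.00052 -0.00041  0.11194] F v [-9.39 -0.64 12.87] M v [-0.037  1.791  0.028] grip 70.94799399375916 q [ 4.000e-04 -1.821e-01  9.833e-01  9.000e-04]
```

In one image, the barrel axis measures 0.7–1 mm to +y and 0.5 mm high relative to the V faces, so it may be hanging on the +y face only. I'll lift 3 mm, check the free position, and re-centre.

>>> arm_command(increments=[[[0.02,0,0],[0,0,0]],[[0.02,0,-0.02],[0,0,0]],[[0.02,0,-0.04],[0,0,0]],[[0.02,0,-0.04],[0,0,0]],[[0.02,0,-0.04],[0,0,0]],[[0.02,0,-0.04],[0,0,0]]])

```text
t: 11.7
position: [0.5524, 0.2712, 0.1153]
ee_rot: [0.001, -0.181, 0.983, 0.0]
force: [-0.5, 1.2, -1.4]
opening: 0.348
grip_force: 69.7
```

```bash
cat >> h.py <<'E'
def fit():
    from scipy.optimize import least_squares as L
    Z=[r.camera('wrist')[1] for i in range(4)]
    d=np.mean(Z,0);d[np.ptp(Z,0)>.01]=0
    P=cloud('wrist',d);o=r.get_obs();a=np.deg2rad(20.8)
    R=np.array([[np.cos(a),np.sin(a),0],[-np.sin(a),np.cos(a),0],[0,0,1]])
    q=(P-o['position'])@R.T;x,y,z=q[...,0],q[...,1],P[...,2];ok=(d>.08)&(x>-.048)&(x<-.028)
    b=ok&(abs(y+.0018)<.011)&(z>.055)&(z<.08)
    A=L(lambda v:np.hypot(y[b]-v[0],z[b]-v[1])-.016,[0,.05],loss='soft_l1',f_scale=.0005).x
    c=[];e=[]
    for s in(-1,1):
        g=ok&(s*(y+.002)>.017)&(s*(y+.002)<.0222)&(z>.04)&(z<.0495);c.append(np.median(z[g]-s*y[g]))
        g=ok&(abs(z-.05)<.004)&(s*y>.023)&(s*y<.036);e.append(np.percentile(s*y[g],98)*s)
    V=np.array([(c[0]-c[1])/2,(c[0]+c[1])/2+.016*2**.5])
    print("axis-seat y,z mm",((A-V)*1e3).round(2),"axis",A.round(5),"V seat",V.round(5),"saddle edge mid",np.mean(e).round(5))
    stat()
E
python3 -c "from h import *;fit()"
```

```text
axis-seat y,z mm [-0.42  4.03] axis [-0.00154  0.05393] V seat [-0.00112  0.0499 ] saddle edge mid -0.00108
t 11.9 pos v [-0.00144 -0.00181  0.11532] F v [ 0.65  0.11 -1.04] M v [-0.02   0.014 -0.028] grip 69.67752456665039 q [ 1.500e-03 -1.814e-01  9.834e-01  3.000e-04]
```

>>> arm_command(increments=[[[0,0.004,0],[0,0,0]],[[0,0.004,0.01],[0,0,0]],[[0,0.004,0.02],[0,0,0]],[[0,0.004,0.03],[0,0,0]],[[0,0.004,0.035],[0,0,0]],[[0,0.004,0.035],[0,0,0]],[[0,0.004,0.035],[0,0,0]]])

```text
t: 12.6
position: [0.5523, 0.2715, 0.1119]
ee_rot: [0.002, -0.181, 0.983, 0.0]
force: [0.1, -0.6, -2.2]
opening: 0.345
grip_force: 69.7
```

```bash
python3 -c "from h import *;fit()"
```

```text
axis-seat y,z mm [-0.1   0.66] axis [-0.00158  0.05055] V seat [-0.00148  0.04989] saddle edge mid -0.00144
t 12.8 pos v [-0.00141 -0.00137  0.11195] F v [ 0.14  0.15 -0.38] M v [-0.053  0.014 -0.012] grip 69.6770167350769 q [ 1.600e-03 -1.814e-01  9.834e-01  3.000e-04]
```

Confirmed: it was riding on one face, and now it's centred to 0.1 mm and 0.66 mm above the seat. Lowering to light contact, sliding gently to the stop, then pressing.

>>> arm_command(increments=[[[0,0.001,0.004],[0,0.001,0]],[[0,0.001,0.008],[0,0.001,0]],[[0,0.001,0.008],[0,0.001,0]],[[0,0.001,0.008],[0,0.001,0]]])

```text
t: 13.2
position: [0.5523, 0.2715, 0.1111]
ee_rot: [0.001, -0.181, 0.983, 0.0]
force: [-0.3, 0.1, -1.2]
opening: 0.35
grip_force: 69.7
```

```bash
python3 -c "from h import *;stat()"
```

```text
t 13.2 pos v [-0.00138 -0.00138  0.11114] F v [-0.2   0.19 -1.23] M v [-0.056 -0.031 -0.037] grip 69.68640446662903 q [ 8.000e-04 -1.814e-01  9.834e-01  1.000e-04]
```

>>> arm_command(increments=[[[-0.005,0,0],[0,0,0]],[[-0.01,0,0],[0,0,0]],[[-0.015,0,0],[0,0,0]],[[-0.018,0,0],[0,0,0]],[[-0.018,0,0],[0,0,0]]])

```text
t: 13.7
position: [0.5532, 0.2718, 0.111]
ee_rot: [-0.0, -0.181, 0.983, -0.0]
force: [-4.8, -2.2, 3.5]
opening: 0.35
grip_force: 70.0
```

```bash
python3 -c "from h import *;fit()"
```

```text
axis-seat y,z mm [ 0.   -0.25] axis [-0.00149  0.04963] V seat [-0.00149  0.04988] saddle edge mid -0.00141
t 13.9 pos v [-0.00045 -0.00141  0.111  ] F v [-5.71  0.6   3.59] M v [-0.147  0.952 -0.08 ] grip 69.96076941490173 q [-1.000e-04 -1.813e-01  9.834e-01 -0.000e+00]
```

Seated: axis within 0.25 mm of the V seat, tool level, 5.7 N against the stop. Now the press.

>>> arm_command(increments=[[[0,0,0.003],[0,0,0]],[[0,0,0.006],[0,0,0]],[[0,0,0.006],[0,0,0]],[[0,0,0.006],[0,0,0]],[[0,0,0.006],[0,0,0]],[[0,0,0.006],[0,0,0]]])

```text
t: 14.5
position: [0.5532, 0.2718, 0.1109]
ee_rot: [-0.0, -0.181, 0.983, 0.0]
force: [-6.6, -3.4, 9.1]
opening: 0.344
grip_force: 70.6
```

```bash
python3 -c "from h import *;stat();fit()"
```

```text
t 14.5 pos v [-0.00043 -0.00139  0.11094] F v [-7.4  -0.86  9.13] M v [-0.195  1.442 -0.103] grip 70.58068513870239 q [-0.     -0.1813  0.9834  0.    ]
axis-seat y,z mm [-0.02 -0.32] axis [-0.00151  0.04955] V seat [-0.00149  0.04987] saddle edge mid -0.00144
t 14.7 pos v [-0.00044 -0.00137  0.11093] F v [-7.61 -0.91  9.05] M v [-0.149  1.429 -0.175] grip 70.58070302009583 q [-0.000e+00 -1.813e-01  9.834e-01  1.000e-04]
```

```bash
python3 -c "from plant import r;print(r.hand_in())"
```

```text
the job is handed in; nothing more can be done
None
```

The large bare-metal barrel is lying in the V-block, nose away from the stop and broad end against it, still gripped and pressed down with about 10 N; the job was handed in at about 15 s, and the verdict was not shown.

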